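# Hold the bar grinder's lid at its pulse mark

### The arm

A 7-joint arm with a two-finger parallel gripper is mounted at the origin on the work surface; the furniture and walls round the work are solid. World frame = base frame: x ahead of the robot, y to its left, z up, the work surface at z = 0. Lengths are in mm, angles in rad, forces in N, time in s.
With the tool pointing down it reaches from about 375 to 925 mm from the base axis. Payload 3.1 kg.
Tool frame: the origin (TCP) lies between the finger pads; the fingertips stand ahead of it and the grasp point (between the pads) lies 8 mm behind it (nose_length is the z of the fingertips in the tool frame, in mm); z points along the fingers, y is the line along which they close (so a half turn about z gives the same grasp; the last joint's range is limited). The gripper opens to 85 mm and grips with 20 to 120 N. Pads are 22 mm wide; open, the fingers measure 114 mm over their backs; the gripper's body (76 mm by 85 mm) begins 54 mm behind the grasp point. The pads swing forward as they close: fully open they stand 13 mm farther back than shut.
Start: joints at [-1.363, 0.383, 0.044, 1.598, -0.018, 1.161, -0.05], TCP at [195.664, 619.854, 242.269] pointing down, gripper open.
Joint ranges: [-2.61, 2.61], [-0.41, 2.15], [-1.48, 1.57], [0, 2.5], [-1.57, 4.71], [0.05, 1.97], [-2.85, 2.85]. Speed limits (rad/s): [2.79, 2.79, 3.14, 3.14, 3.14, 3.14, 3.14].

### API

Orientations are given as a 3x3 rotation matrix whose columns are the frame's x, y, z axes.
In Python, from station import sense, get_image, get_calibration, job_done, nose_length gives the robot as it stands. The module is installed in compiled form; this text tells all that it offers.
- The arm moves only by the tool servo_tool, never from a script. Its argument "motion" is one flat list of numbers, 4 for each row, row after row: the shift along the tool's x, y, z scaled (see below), then the turn about the tool's z scaled (see below). In form: [tx, ty, tz, twist, tx, ty, tz, twist, ...]. A call has 1 to 10 rows; each row is the pose to reach, as a shift and turn from the pose commanded when the call began, along the tool's axes at that moment, turning the shorter way round; what a row does not reach only later rows make up. The controller multiplies each number of a shift by 500 mm and each number of a turn by 180 degrees. A row lasts 1/10 s, in which the tool goes at most 50 mm and 8.59 degrees, less where a joint would pass 70% of its speed; a pose out of reach is approached as far as the arm can. A call with a number of a shift or a turn outside -1 to 1 is refused whole. A call with a gripper value outside its range is refused whole. "jaw" is the closure, from -1 (fully open) to 1 (shut), set as the call begins (left out, the last holds). The fingers move at their own pace and stop on an object; "force" is the grip in N (left out, the last holds). Time passes only in rows, so rows that repeat a pose let the fingers close. It gives the time, the measured TCP pose, the force, the opening and the grip force at its end, in the units of the state.
- sense(): the state, without advancing time (a new reading comes with each control period).
- get_image(name): name is "side" or "top"; returns the picture (400x640x3 uint8, red, green, blue); there is no depth.
- get_calibration(name): a dict with "fx", "fy", "cx", "cy" (pixels), "view" (4x4, takes a point from world to camera coordinates). Camera axes: x right, y down, z forward; pixel columns grow to the right and rows downward; lengths in mm; the calibration is good to about 2 mm. A picture is of the moment at which its call begins. get_calibration takes no time and is no camera call.
- job_done(): hands the job in; it is judged then, once.
The state is a dict: "clock": time; "joint_positions": joint angles; "joint_velocities": joint speeds; "effort": joint torques, N m; "tcp_pos": TCP position; "tool_rot": TCP orientation; "ft_force": force on the tool from outside, world axes, zero at the start; "moment": the same for the moment, N m; "width": finger opening in mm; "gripper_force": force on a finger pad.
Only numpy, scipy, OpenCV 4.12 (cv2) and the standard library are available. Lean on these libraries where they do the work, as an engineer would, in place of code of your own. Each camera call takes 0.05 s, during which the arm holds its last target. There are 200 camera calls.

### The job

Lift the steel lid with the orange wing up off its drying post and fit it on the black grinder base, its two brass pins going down through the two notches until the lid sits fully home. Then twist the lid clockwise (seen from above) against the spring to the yellow pulse mark, half way to the lock, never so far that it reaches the lock click. Finish while still holding the lid there: do not let go (it would spring back), and leave the other bar things where they stand.

Things in the scene. Friction and masses are not known exactly. Their poses are not given: they have to be found in the camera images.
- lid_grip (a point): Centre of the lid's orange wing: a bar 56 mm long (x), 13 thick (y; pinch across it), 34 high (z up), on the lid's flat top, which is 17 mm below this point. Lid (about 160 g): steel inverted cup, 68 mm diameter, 62 inside, skirt edge 63 mm and inner ceiling 23 mm below this point. The lid is the same after a half turn about z.
- lid_foot (a point): Centre of the lid skirt's lower edge, 63 mm below lid_grip, same axes. Two brass pins (10 mm diameter, 7 high, undersides 2 mm above this point) stand out of the skirt along +x and -x, in line with the wing, to 44 mm from the axis.
- post_top (a point): Centre of the flat top of the fixed drying post: rubber cap 42 mm diameter on a thin stem, wooden foot 104 mm diameter; this top is 115 mm over the surface. The lid hangs over it, inner ceiling resting on this top, and must go up over 40 mm to come free.
- grinder_mouth (a point): Centre of the fixed black grinder base's mouth (base 132 mm, mouth 76 mm diameter), level with the top of its 8 mm flange, 85 mm over the surface. Two 19 mm wide notches for the pins lie along +x and -x (white marks). Lid home: skirt edge 21 mm below this point. From the notches the wing turns clockwise 0.62 rad to the yellow pulse marks, 1.11 rad to the red lock marks.
- drive_ring (a joint): Sprung ring in the base, pushed round clockwise by the pins, rad: 0 at rest, 0.5 at the yellow mark, lock's click balls met at 0.82, snapping past at 0.95, stop 1.10. Equals the lid's clockwise turn from the notches less about 0.12 (play before the pins meet it). Spring 0.04 N m at 0, 0.10 at 0.5; returns to 0 when let go.
- syrup: bystander, to be left alone: syrup bottle with green cap, 58 dia x 206 mm; origin at the centre of its underside
- cocktail_shaker: bystander, to be left alone: grey cocktail shaker, 69 dia x 179 mm; origin at the centre of its underside
- measure: bystander, to be left alone: hourglass-shaped measure, 43 dia x 73 mm; origin at the centre of its underside
- glass_a: bystander, to be left alone: clear tumbler, 78 dia x 92 mm; origin at the centre of its underside
- glass_b: bystander, to be left alone: clear tumbler, 78 dia x 92 mm; origin at the centre of its underside
- coaster_stack: bystander, to be left alone: low stack of round coasters, 96 dia x 13 mm; origin at the centre of its underside
There are look-alikes about, which are no part of the job. What is shaped like the part that bears lid_grip but blue is not meant.

How it is judged (in metres and radians):
On the way, in this order (a step that is already met when the one before it is completed fails the run):
1. the lid is gripped and clear above its post (contact force between the fingers and lid above 1 N and z of lid_foot in the frame of post_top above 0.003 m), for 0.1 s.
2. the lid sits home in the base, pins through the notches, not yet twisted (horizontal distance between lid_foot and grinder_mouth below 0.006 m and z of lid_foot in the frame of grinder_mouth below -0.014 m and angle between lid_foot's own z axis and vertical below 0.1 rad and angle between the x axis of lid_foot and the x axis of grinder_mouth, either way round below 0.25 rad and value of joint drive_ring below 0.2 rad), for 0.1 s.
3. the lid has been twisted to the pulse mark (horizontal distance between lid_foot and grinder_mouth below 0.006 m and z of lid_foot in the frame of grinder_mouth below -0.014 m and angle between lid_foot's own z axis and vertical below 0.1 rad and value of joint drive_ring above 0.35 rad), for 0.1 s.
At the end, for the whole second after the job is handed in: Fingers hold the lid (over 1 N); it sits home (axis within 6 mm of the mouth's, skirt edge 14 mm or more below the flange's top, tilt under 0.10 rad); drive ring at rest at 0.35 to 0.65 rad (yellow mark 0.5), wing 0.38 to 0.88 rad from the notches (all of step 3 and value of joint drive_ring below 0.65 rad and angle between the x axis of lid_foot and the x axis of grinder_mouth, either way round between 0.38 and 0.88 rad and velocity of joint drive_ring between -0.1 and 0.1 rad/s and contact force between the fingers and lid above 1 N); the arm keeps its last pose, push and grip.
It fails at once if the lid is twisted on to the lock click (drive ring past 0.80 rad) (value of joint drive_ring above 0.8 rad).
It fails at once if a bystander moved more than 30 mm (distance of any of syrup, cocktail_shaker, measure, glass_a, glass_b, coaster_stack from where it was at the start of the episode above 0.03 m).
It also fails if it takes over 43 s, if anything falls off the work surface, if the arm or the gripper's body presses on something with over 40 N, if the wrist force passes 120 N, or if a joint passes its speed limit or range.

## Working session

There is one attempt and no reset: what is moved stays moved. The work goes in short steps, Python scripts to look and compute and a tool call to move; the robot and the scene stay as the last step left them, time stands still between calls to the robot, and variables do not carry over. Pictures are saved under pics/ and viewed, at most 10 in all, crops included, and the job is handed in when it is done.

Besides the shell and the picture viewer there is one more tool, called after ">>>" by a JSON object that holds its "api" and its "payload", one argument or row to a line. servo_tool: Moves the arm, as the interface text tells. Its arguments: {"type":"object","properties":{"motion":{"type":"array"},"jaw":{"type":"number"},"force":{"type":"number"}},"required":["motion"]}

```bash
mkdir -p pics; python3 - <<'E'
from station import *
import cv2,numpy as np
for n in("side","top"):
    im=get_image(n); cv2.imwrite(f"pics/{n}0.png",im[:,:,::-1]); c=get_calibration(n)
    print(n,c["fx"],c["fy"],c["cx"],c["cy"],np.round(np.array(c["view"]),3).tolist())
s=sense();print(s,nose_length if not callable(nose_length) else nose_length())
E
```

```text
side 372.28467282441255 372.28467282441255 320.47302727890093 193.03288215008288 [[-0.965, -0.26, 0.02, 522.537], [-0.157, 0.518, -0.841, 226.034], [0.208, -0.815, -0.541, 998.317], [0.0, 0.0, 0.0, 1.0]]
top 498.2156043041315 498.2156043041315 322.8847596721815 201.4786203508333 [[0.022, -1.0, 0.003, -109.801], [-0.994, -0.022, -0.108, 597.497], [0.108, -0.001, -0.994, 1348.272], [0.0, 0.0, 0.0, 1.0]]
{'clock': 0.1, 'joint_positions': array([-1.36280573,  0.38376101,  0.0438189 ,  1.59943392, -0.01789404,
        1.16123518, -0.04989301]), 'joint_velocities': array([-0.00162046, -0.00203388,  0.00116222, -0.00473385, -0.0006749 ,
        0.00174051, -0.00202861]), 'effort': array([ 3.19250124e-03, -4.34730005e+01,  1.02948356e+00, -2.50457597e+01,
        1.08316104e-02,  5.45416813e-03, -6.23609164e-07]), 'tcp_pos': array([195.41731436, 619.03988998, 240.99961102]), 'tool_rot': array([[-9.53641007e-01,  3.00945930e-01, -6.13642179e-04],
       [ 3.00946529e-01,  9.53638078e-01, -2.36712137e-03],
       [-1.27182993e-04, -2.44205749e-03, -9.99997010e-01]]), 'ft_force': array([-0.38965619, -0.02274116, -0.6113459 ]), 'moment': array([ 0.00619541,  0.03110095, -0.06315768]), 'gripper_force': 0.0, 'width': 85.46850335590392} 11.0
```

View pics/side0.png

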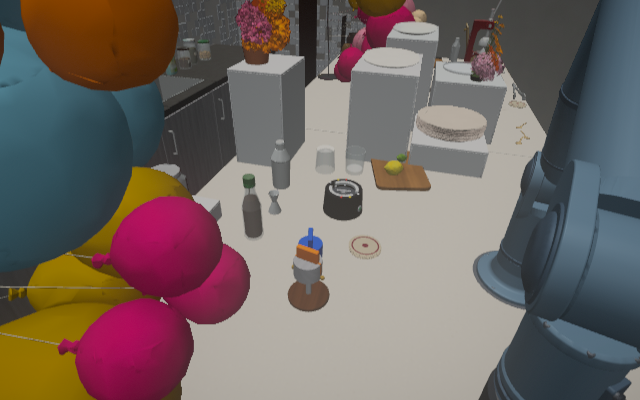

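View pics/top0.png

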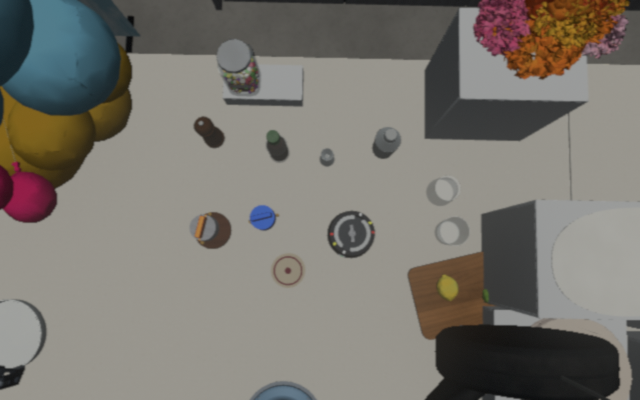

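The side view shows the orange wing at (307,253), on a steel lid over a wooden foot at (308,293). The blue one is behind it at (311,240). The top view shows the orange wing at (203,227), the blue look-alike at (262,217) and the black base at (351,233). The orange wing over the wooden foot fits the description, and an enlarged crop should confirm it.

```bash
cat > h.py <<'E'
from station import *
import cv2,numpy as np
C={n:get_calibration(n) for n in("side","top")}
def ray(n,u,v):
    c=C[n];V=np.array(c["view"]);d=V[:3,:3].T@np.array([(u-c["cx"])/c["fx"],(v-c["cy"])/c["fy"],1]);return -V[:3,:3].T@V[:3,3],d
def onz(n,u,v,z):
    o,d=ray(n,u,v);return (o+d*(z-o[2])/d[2])[:2]
def proj(n,p):
    c=C[n];q=np.array(c["view"])@np.r_[p,1];return np.array([c["fx"]*q[0]/q[2]+c["cx"],c["fy"]*q[1]/q[2]+c["cy"]])
def tri(a,b): # rays from top, side
    A=[];B=[]
    for n,(u,v) in(("top",a),("side",b)):
        o,d=ray(n,u,v);d/=np.linalg.norm(d);P=np.eye(3)-np.outer(d,d);A.append(P);B.append(P@o)
    return np.linalg.lstsq(np.vstack(A),np.hstack(B),rcond=None)[0]
def blob(im,lo,hi,box):
    u0,v0,u1,v1=box;m=cv2.inRange(cv2.cvtColor(im,cv2.COLOR_RGB2HSV),lo,hi);k=np.zeros_like(m);k[v0:v1,u0:u1]=m[v0:v1,u0:u1]
    return k
E
python3 - <<'E'
from h import *
t=cv2.imread("pics/top0.png")[:,:,::-1];s=cv2.imread("pics/side0.png")[:,:,::-1]
f=lambda im,u,v,w,h,k:cv2.resize(im[v:v+h,u:u+w],None,fx=k,fy=k,interpolation=cv2.INTER_CUBIC)
a=np.hstack([f(t,175,200,60,60,5),f(t,321,203,60,60,5)])
b=np.hstack([f(s,278,225,60,60,5),f(s,313,170,60,60,5)])
cv2.imwrite("pics/crop.png",np.vstack([a,b])[:,:,::-1])
k=blob(t,(5,120,120),(18,255,255),(185,205,225,250))
r=cv2.minAreaRect(cv2.findNonZero(k));print(r,cv2.countNonZero(k))
P=[onz("top",*p,155) for p in cv2.boxPoints(r)];print(np.round(P,1),np.mean(P,0))
ks=blob(s,(5,120,120),(18,255,255),(285,240,330,270));rs=cv2.minAreaRect(cv2.findNonZero(ks));print(rs)
print("tri",tri(r[0],rs[0]))
# coloured marks
for nm,lo,hi in(("red",(0,100,120),(8,255,255)),("red2",(170,100,100),(180,255,255)),("yel",(20,90,120),(35,255,255)),("white",(0,0,170),(180,60,255))):
    k=blob(t,lo,hi,(325,207,378,260));n,_,st,ce=cv2.connectedComponentsWithStats(k)
    for i in range(1,n):
        if st[i,4]>2:print(nm,st[i,4],ce[i].round(1),onz("top",*ce[i],85).round(1))
k=cv2.inRange(cv2.cvtColor(t,cv2.COLOR_RGB2GRAY),0,60);k[:200]=0;k[265:]=0;k[:,:320]=0;k[:,385:]=0
c=max(cv2.findContours(k,cv2.RETR_EXTERNAL,2)[0],key=cv2.contourArea);e=cv2.fitEllipse(c);print(e,onz("top",*e[0],85))
E
```

```text
((199.31089782714844, 226.31866455078125), (4.326385974884033, 21.3265380859375), 14.743562698364258) 94
[[492.3 222.8]
 [544.3 211.7]
 [541.8 201.1]
 [489.8 212.2]] [517.03372168 211.95573325]
((308.8649597167969, 253.99635314941406), (27.76662254333496, 12.729928016662598), 19.983104705810547)
tri [515.84719572 215.46766024 138.98212086]
red 4 [372.5 231.5] [ 517.  -229.7]
red 6 [331.  233.5] [ 509.3 -119.9]
yel 8 [369.8 222.2] [ 541.4 -222.2]
yel 8 [334.1 243.1] [ 484.1 -128.7]
((349.9578857421875, 233.30471801757812), (40.491355895996094, 41.7320442199707), 51.619083404541016) [ 510.92975466 -170.10990214]
```

View pics/crop.png

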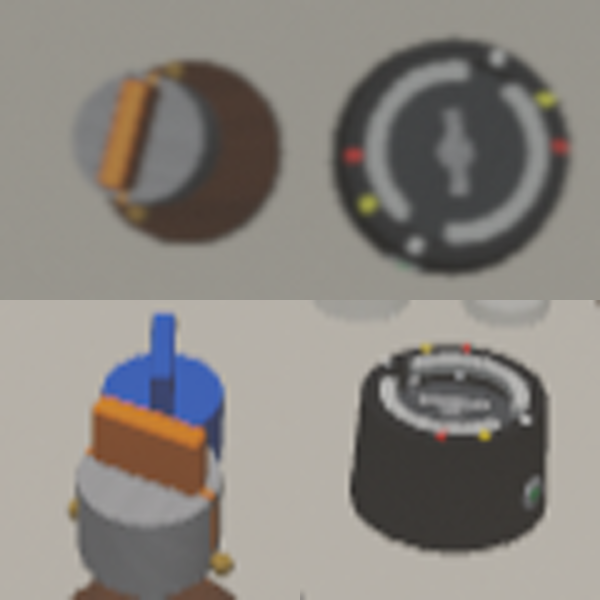

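The crop confirms it: an orange wing on a steel lid with brass pins over the wooden-footed post, while the blue one is separate. The wing is at about (516.5, 211.5), at -12°. The base centre is at (513, -175), with its notches at about -22.8° (white marks at (360.6,214.4) and (344,251.6)).

>>> {"api": "servo_tool", "payload": {
  "motion": [-0.8576,-0.586,0,-0.0306,-0.8576,-0.586,0,-0.0306,-0.8576,-0.586,0,-0.0306,-0.8576,-0.586,0,-0.0306,-0.8576,-0.586,0,-0.0306,-0.8576,-0.586,0,-0.0306,-0.8576,-0.586,0,-0.0306,-0.8576,-0.586,0,-0.0306,-0.8576,-0.586,0,-0.0306,-0.8576,-0.586,0,-0.0306],
  "jaw": -1
}}

```text
clock: 1.1
tcp_pos: [505.0, 224.7, 242.0]
tool_rot: [[-0.978, 0.208, -0.001], [0.208, 0.978, -0.0], [0.001, -0.0, -1.0]]
ft_force: [1.6, 0.4, 0.5]
width: 85.4
gripper_force: 0.0
```

>>> {"api": "servo_tool", "payload": {
  "motion": [0,0,0.04,0,0,0,0.04,0,0,0,0.04,0]
}}

```text
clock: 1.4
tcp_pos: [503.0, 227.4, 221.4]
tool_rot: [[-0.978, 0.207, -0.003], [0.207, 0.978, -0.001], [0.002, -0.001, -1.0]]
ft_force: [0.1, 1.3, 0.6]
width: 85.5
gripper_force: 0.0
```

```bash
python3 - <<'E'
from h import *
t=get_image("top");s=get_image("side");q=sense();print(q["tcp_pos"],q["tool_rot"].round(3).tolist())
f=lambda im,u,v,w,h,k:cv2.resize(im[v:v+h,u:u+w],None,fx=k,fy=k,interpolation=cv2.INTER_CUBIC)
cv2.imwrite("pics/c1.png",np.hstack([f(t,160,180,80,90,5),f(s,268,200,80,90,5)])[:,:,::-1])
print(proj("side",q["tcp_pos"]),proj("top",q["tcp_pos"]))
E
```

```text
[503.5397424  228.64686599 222.55049911] [[-0.979, 0.205, -0.0], [0.205, 0.979, 0.001], [0.0, 0.001, -1.0]]
[311.82915786 229.59389002] [185.06621417 230.17352434]
```

View pics/c1.png

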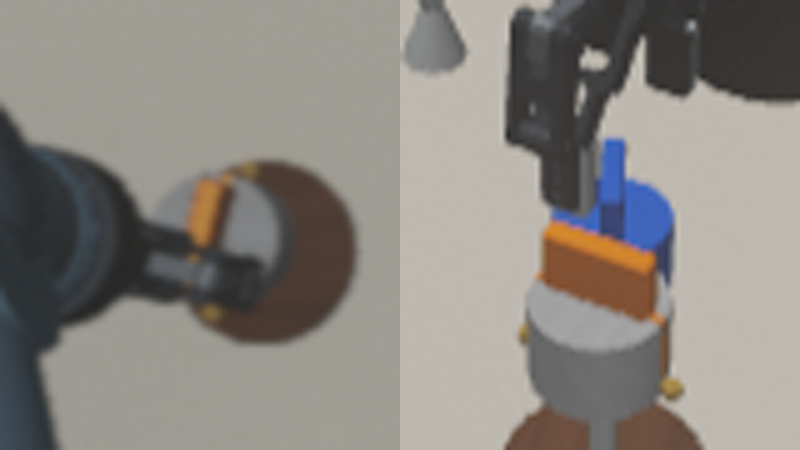

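>>> {"api": "servo_tool", "payload": {
  "motion": [-0.032,-0.026,0,0,-0.032,-0.026,0.04,0,-0.032,-0.026,0.08,0,-0.032,-0.026,0.12,0,-0.032,-0.026,0.15,0,-0.032,-0.026,0.165,0,-0.032,-0.026,0.172,0,-0.032,-0.026,0.172,0,-0.032,-0.026,0.172,0]
}}

```text
clock: 2.4
tcp_pos: [518.1, 210.9, 137.1]
tool_rot: [[-0.978, 0.208, 0.001], [0.208, 0.978, 0.001], [-0.001, 0.001, -1.0]]
ft_force: [-0.3, 0.9, -0.2]
width: 85.4
gripper_force: 0.0
```

```bash
python3 - <<'E'
from h import *
s=get_image("side");t=get_image("top");q=sense();print(q["tcp_pos"],q["ft_force"])
f=lambda im,u,v,w,h,k:cv2.resize(im[v:v+h,u:u+w],None,fx=k,fy=k,interpolation=cv2.INTER_CUBIC)
cv2.imwrite("pics/c2.png",np.hstack([f(t,160,180,80,90,5),f(s,268,210,80,90,5)])[:,:,::-1])
E
```

```text
[518.11562408 210.81095042 137.20780218] [-0.34348622  0.08134369  0.50927159]
```

View pics/c2.png

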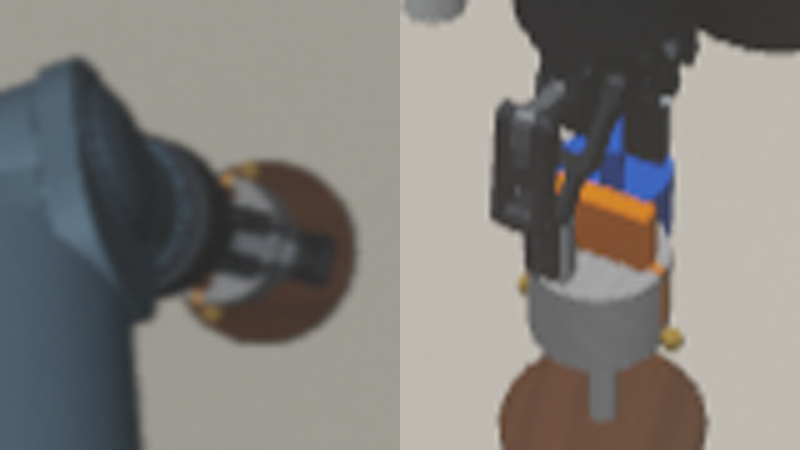

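>>> {"api": "servo_tool", "payload": {
  "motion": [0,0,0,0,0,0,0,0,0,0,0,0,0,0,0,0,0,0,0,0,0,0,0,0,0,0,0,0,0,0,0,0],
  "jaw": 1,
  "force": 80
}}

```text
clock: 3.3
tcp_pos: [517.8, 210.9, 136.7]
tool_rot: [[-0.978, 0.208, 0.001], [0.208, 0.978, 0.001], [-0.001, 0.001, -1.0]]
ft_force: [-0.9, 1.8, 2.4]
width: 11.9
gripper_force: 78.6
```

>>> {"api": "servo_tool", "payload": {
  "motion": [0,0,-0.02,0,0,0,-0.06,0,0,0,-0.1,0,0,0,-0.14,0,0,0,-0.18,0,0,0,-0.21,0,0,0,-0.23,0,0,0,-0.24,0,0,0,-0.24,0,0,0,-0.24,0]
}}

```text
clock: 4.3
tcp_pos: [516.8, 210.3, 255.3]
tool_rot: [[-0.978, 0.208, -0.002], [0.208, 0.978, -0.001], [0.001, -0.001, -1.0]]
ft_force: [-0.5, -1.3, -2.2]
width: 12.0
gripper_force: 77.9
```

>>> {"api": "servo_tool", "payload": {
  "motion": [-0.01,-0.05,0,0,-0.03,-0.13,0,0.01,-0.045,-0.22,0,0.02,-0.063,-0.31,0,0.03,-0.081,-0.4,0,0.04,-0.1,-0.49,0,0.05,-0.117,-0.58,0,0.06,-0.135,-0.66,0,0.06,-0.147,-0.72,0,0.06,-0.153,-0.757,0,0.06]
}}

```text
clock: 5.3
tcp_pos: [512.0, -179.4, 255.5]
tool_rot: [[-0.92, 0.392, -0.002], [0.392, 0.92, -0.001], [0.001, -0.002, -1.0]]
ft_force: [0.2, 1.1, -2.0]
width: 12.0
gripper_force: 78.1
```

>>> {"api": "servo_tool", "payload": {
  "motion": [0,0,0,0,0,0,0,0,0,0,0,0]
}}

```text
clock: 5.6
tcp_pos: [513.5, -173.5, 255.6]
tool_rot: [[-0.923, 0.385, -0.001], [0.385, 0.923, 0.001], [0.002, 0.001, -1.0]]
ft_force: [-0.1, -0.5, -1.9]
width: 11.9
gripper_force: 78.1
```

```bash
python3 - <<'E'
from h import *
s=get_image("side");t=get_image("top");q=sense();print(q["tcp_pos"],q["tool_rot"].round(3).tolist(),q["ft_force"],q["joint_positions"].round(2))
f=lambda im,u,v,w,h,k:cv2.resize(im[v:v+h,u:u+w],None,fx=k,fy=k,interpolation=cv2.INTER_CUBIC)
cv2.imwrite("pics/c3.png",np.hstack([f(t,311,180,80,110,5),f(s,303,130,80,110,5)])[:,:,::-1])
cv2.imwrite("pics/s3.png",s[:,:,::-1]);cv2.imwrite("pics/t3.png",t[:,:,::-1])
E
```

```text
[ 513.73534186 -173.52969063  255.8701529 ] [[-0.923, 0.385, -0.001], [0.385, 0.923, 0.001], [0.001, 0.0, -1.0]] [ 0.69820314  0.5198785  -1.73295314] [-0.31  0.18  0.63  1.87 -0.12  1.13  1.54]
```

View pics/c3.png

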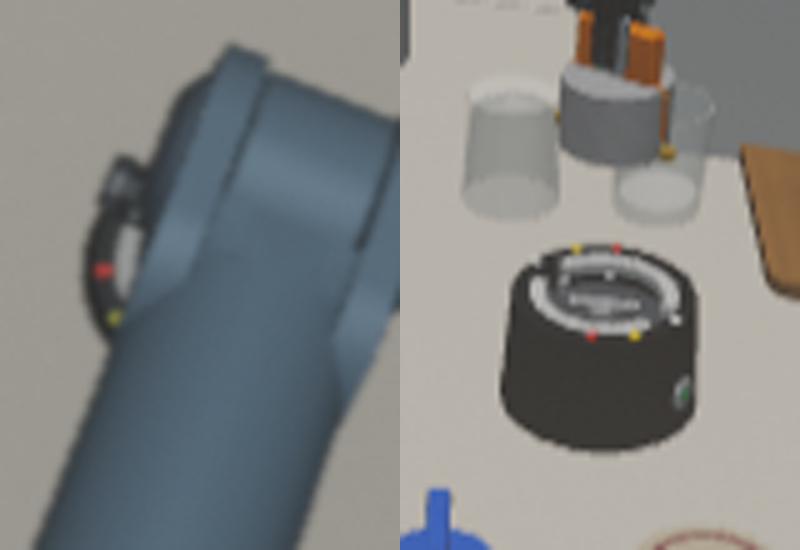

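The side crop shows the lid hanging level, its skirt spanning crop x 561–671. The base sits below it, with its marks centred near (604,292) in the crop. Next I'll measure the skirt against the TCP axis.

```bash
python3 - <<'E'
from h import *
s=cv2.imread("pics/s3.png").astype(int)
for v in(149,152,155,157):print(v,[tuple(s[v,u]) for u in(333,334,335,336,337)],'|',[tuple(s[v,u]) for u in(*range(354,360),)])
print([(v,tuple(s[v,345])) for v in range(158,167)])
p=np.array([513.7,-173.5]);a=np.linspace(0,6.283,400)
for z in(194.5,240.5):
    Q=np.array([proj("side",np.r_[p+34*np.array([np.cos(x),np.sin(x)]),z]) for x in a]);print(z,Q.min(0),Q.max(0))
d=np.array([.923,-.385]);
for sg in(1,-1):print("pin",proj("side",np.r_[p+sg*41*d,200]))
print("base",proj("side",[513,-175,85]))
E
```

```text
149 [(np.int64(182), np.int64(187), np.int64(190)), (np.int64(166), np.int64(173), np.int64(176)), (np.int64(93), np.int64(92), np.int64(91)), (np.int64(95), np.int64(94), np.int64(93)), (np.int64(96), np.int64(95), np.int64(95))] | [(np.int64(102), np.int64(102), np.int64(102)), (np.int64(71), np.int64(90), np.int64(113)), (np.int64(63), np.int64(86), np.int64(114)), (np.int64(96), np.int64(96), np.int64(95)), (np.int64(125), np.int64(124), np.int64(122)), (np.int64(125), np.int64(126), np.int64(123))]
152 [(np.int64(133), np.int64(138), np.int64(139)), (np.int64(88), np.int64(123), np.int64(139)), (np.int64(94), np.int64(93), np.int64(92)), (np.int64(96), np.int64(95), np.int64(95)), (np.int64(97), np.int64(96), np.int64(95))] | [(np.int64(94), np.int64(94), np.int64(94)), (np.int64(52), np.int64(77), np.int64(111)), (np.int64(73), np.int64(82), np.int64(92)), (np.int64(107), np.int64(107), np.int64(105)), (np.int64(125), np.int64(125), np.int64(123)), (np.int64(126), np.int64(126), np.int64(122))]
155 [(np.int64(130), np.int64(133), np.int64(135)), (np.int64(115), np.int64(121), n
[... 939 characters left out ...]
(np.int64(103), np.int64(103), np.int64(101))), (159, (np.int64(104), np.int64(102), np.int64(101))), (160, (np.int64(104), np.int64(102), np.int64(101))), (161, (np.int64(104), np.int64(102), np.int64(101))), (162, (np.int64(102), np.int64(101), np.int64(100))), (163, (np.int64(133), np.int64(137), np.int64(140))), (164, (np.int64(156), np.int64(163), np.int64(168))), (165, (np.int64(157), np.int64(164), np.int64(168))), (166, (np.int64(157), np.int64(164), np.int64(168)))]
194.5 [334.05862797 152.77594438] [356.25933051 163.02309418]
240.5 [334.67312108 139.32538957] [357.37076042 149.10093683]
pin [334.38838232 152.29011635]
pin [356.51085018 160.18717101]
base [343.54902802 187.85892188]
```

The lid axis agrees with the TCP axis to within 1 mm, and the base agrees in both views. I'll go down to just above the mouth, then insert gently.

>>> {"api": "servo_tool", "payload": {
  "motion": [0,-0.003,0.02,0,0,-0.003,0.06,0,0,-0.003,0.1,0,0,-0.003,0.14,0,0,-0.003,0.17,0,0,-0.003,0.19,0,0,-0.003,0.2,0,0,-0.003,0.21,0,0,-0.003,0.21,0,0,-0.003,0.21,0]
}}

```text
clock: 6.7
tcp_pos: [513.4, -177.2, 151.9]
tool_rot: [[-0.922, 0.388, 0.001], [0.388, 0.922, -0.0], [-0.001, 0.0, -1.0]]
ft_force: [-0.2, -0.9, -1.4]
width: 11.7
gripper_force: 78.1
```

>>> {"api": "servo_tool", "payload": {
  "motion": [0,0,0.003,0,0,0,0.006,0,0,0,0.009,0,0,0,0.012,0,0,0,0.015,0,0,0,0.018,0,0,0,0.021,0,0,0,0.024,0]
}}

```text
clock: 7.5
tcp_pos: [512.8, -177.0, 139.1]
tool_rot: [[-0.922, 0.388, -0.0], [0.388, 0.922, -0.0], [0.0, -0.0, -1.0]]
ft_force: [-0.0, -0.4, -1.7]
width: 11.8
gripper_force: 78.1
```

>>> {"api": "servo_tool", "payload": {
  "motion": [0,0.003,0.002,0,0,0.003,0.006,0,0,0.003,0.01,0,0,0.003,0.014,0,0,0.003,0.018,0,0,0.003,0.022,0,0,0.003,0.025,0,0,0.003,0.027,0,0,0.003,0.027,0,0,0.003,0.027,0]
}}

```text
clock: 8.5
tcp_pos: [513.5, -175.6, 125.8]
tool_rot: [[-0.922, 0.388, 0.0], [0.388, 0.922, -0.0], [-0.0, 0.0, -1.0]]
ft_force: [-0.7, 0.5, -1.7]
width: 11.9
gripper_force: 78.3
```

>>> {"api": "servo_tool", "payload": {
  "motion": [0,0,0.002,0,0,0,0.004,0,0,0,0.006,0,0,0,0.006,0,0,0,0.006,0]
}}

```text
clock: 9.0
tcp_pos: [513.8, -175.7, 125.5]
tool_rot: [[-0.922, 0.388, 0.0], [0.388, 0.922, 0.002], [0.001, 0.002, -1.0]]
ft_force: [-6.1, 2.3, 15.4]
width: 11.8
gripper_force: 80.8
```

```bash
python3 - <<'E'
from h import *
s=get_image("side");q=sense();print(q["tcp_pos"],q["ft_force"])
f=lambda im,u,v,w,h,k:cv2.resize(im[v:v+h,u:u+w],None,fx=k,fy=k,interpolation=cv2.INTER_CUBIC)
cv2.imwrite("pics/c4.png",f(s,303,140,80,80,7)[:,:,::-1])
E
```

```text
[ 513.79730023 -175.77056577  125.50779372] [-5.85418336  2.5911785  14.82192261]
```

View pics/c4.png

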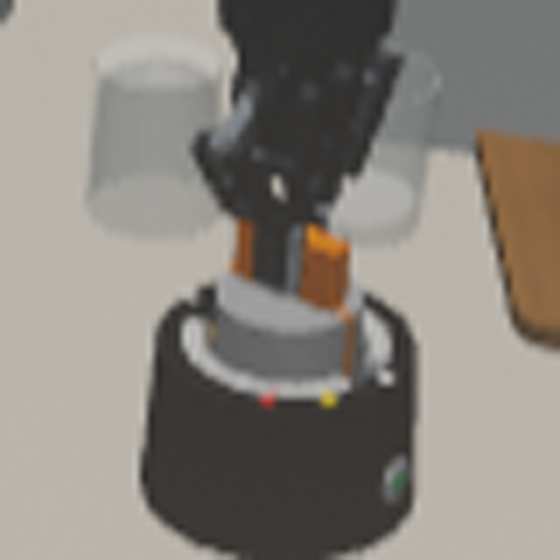

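The lid is seated: contact at TCP z 125.5, pins through the notches. I'll ease the press and side load slightly, then twist clockwise (positive about tool z).

>>> {"api": "servo_tool", "payload": {
  "motion": [0.002,-0.001,-0.003,0,0.002,-0.001,-0.003,0,0.002,-0.001,-0.003,0.01,0.002,-0.001,-0.003,0.025,0.002,-0.001,-0.003,0.04,0.002,-0.001,-0.003,0.055,0.002,-0.001,-0.003,0.07,0.002,-0.001,-0.003,0.085,0.002,-0.001,-0.003,0.1,0.002,-0.001,-0.003,0.1]
}}

```text
clock: 10.05
tcp_pos: [513.0, -175.7, 125.6]
tool_rot: [[-0.757, 0.654, 0.001], [0.654, 0.757, 0.0], [-0.0, 0.001, -1.0]]
ft_force: [-3.1, 1.5, 9.2]
width: 11.6
gripper_force: 79.8
```

```bash
python3 - <<'E'
from h import *
q=sense();R=q["tool_rot"];print(q["tcp_pos"],q["ft_force"],q["moment"],np.degrees(np.arctan2(-R[1,0],-R[0,0])),q["joint_positions"].round(2))
E
```

```text
[ 512.96736216 -175.72744818  125.58413797] [-3.13346806  1.52256476  9.16684637] [0.24642918 0.66916561 0.08941618] -40.82002934754468 [-0.29  0.37  0.65  1.98 -0.29  0.88  1.37]
```

>>> {"api": "servo_tool", "payload": {
  "motion": [0,0,0,0.015,0,0,0,0.03,0,0,0,0.045,0,0,0,0.06,0,0,0,0.075,0,0,0,0.09,0,0,0,0.098,0,0,0,0.098,0,0,0,0.098,0,0,0,0.098]
}}

```text
clock: 11.05
tcp_pos: [512.6, -175.6, 125.6]
tool_rot: [[-0.524, 0.852, -0.0], [0.852, 0.524, 0.001], [0.001, 0.0, -1.0]]
ft_force: [-3.5, 0.6, 9.7]
width: 11.8
gripper_force: 80.0
```

```bash
python3 - <<'E'
from h import *
s=get_image("side")
q=sense();R=q["tool_rot"];print(q["tcp_pos"],q["ft_force"],q["moment"],np.degrees(np.arctan2(-R[1,0],-R[0,0])),abs(q["joint_velocities"]).max())
f=lambda im,u,v,w,h,k:cv2.resize(im[v:v+h,u:u+w],None,fx=k,fy=k,interpolation=cv2.INTER_CUBIC)
cv2.imwrite("pics/c5.png",f(s,303,140,80,80,7)[:,:,::-1])
E
```

```text
[ 512.5597434  -175.60769041  125.53195177] [-3.31846347  2.26995016 10.01235336] [0.34210147 0.81776967 0.16866356] -58.3994797904008 0.0012742493897773038
```

View pics/c5.png

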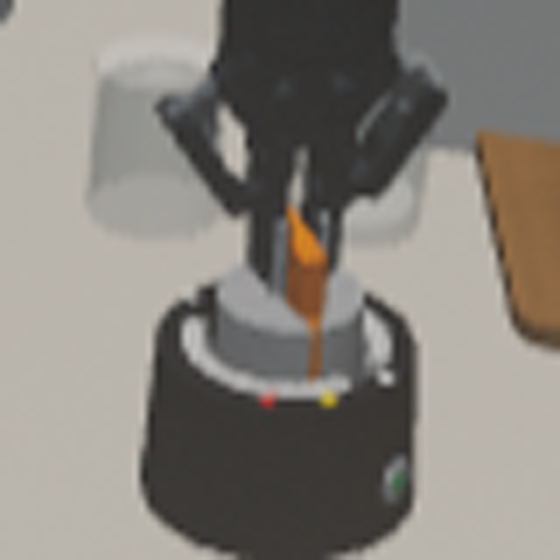

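The picture shows the stripe under the wing at crop (315,350), pointing at the yellow mark at (329,400). The lid is still seated, and the tool heading is -58.4° against a target of -58.3°. Handing in.

```bash
python3 -c "
from station import job_done
print(job_done())"
```

```text
the job is handed in; nothing more can be done
None
```

I handed the job in with the orange-wing lid seated in the grinder base, twisted clockwise to the yellow pulse mark and still gripped at about 80 N; the hand-in gave no pass or fail result.

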